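# Set the timer slide, then hold the agate ball's tray over the imager

## Task

Set the imager's exposure by pulling its red sprung timer slide out until the red pointer is level with the yellow mark, keep it there for two seconds, and let it spring fully home. Then pick up the blue tray with the orange agate ball by its grey handle and, without spilling the ball, carry it to the imager and finish holding it still and level in the gripper, its ball cup centred over the green window and the tray's underside 5 to 10 cm above the glass (aim for 7). Leave the other tray with its white ball and everything else on the bench where they are.

Things in the scene. Friction and masses are not known exactly. Their poses are not given: they have to be found in the camera images.
- imager: Fixed white box 120 (x) x 160 (y) x 50 mm high, with a flat aluminium scale bed (130 long, 90 wide, 12 high, centred across it) reaching from its front (-x) face. Origin: centre of the box's underside on the bench. +x points to the back; the timer slide is pulled towards its -x. Stands at varying place and yaw.
- window (a point): Centre of the round green glass window (38 mm across, black surround) on the imager's top, 50 mm above the bench, directly over the imager's origin.
- timer_slide (a joint): How far the red timer slide is pulled out of the imager, m: 0 home, 0.11 at most. Spring: about 1.5 N at home, rising by 50 N per m pulled out (4 to 6 N at the mark); it returns home by itself when let go.
- paddle_top (a point): Top centre of the slide's red upright paddle, 10 mm thick along the imager's x, 36 mm wide along its y, its top 78 mm above the bench (28 mm above the imager's box), lower edge 14 mm above the bench. At home the paddle's centre is 40 mm in front of the box. Grip it by its top, fingers closing along the imager's x, and pull along the imager's -x.
- pointer (a point): Tip of the red pointer, which sticks out from the foot of the paddle to the imager's +y side: 31 mm beside the paddle's centre, 18 mm above the bench, at the same imager x as the paddle's centre. It moves with the slide.
- mark_line (a point): The yellow mark, an upright tab 4 mm thick, 22 mm tall, fixed on the +y edge of the scale bed (39 mm beside the slide's centre line). This point is 18 mm above the bench, on the tab's centre plane. The slide is at the mark when pointer and mark have the same x in the imager's frame; the mark lies 45 to 85 mm out from the pointer's home.
- agate_tray: The tray to carry: blue plate 70 x 60 x 4 mm, white ball cup at its +x end, aluminium counterweight at its -x end, about 0.15 kg; spans x -48 to +58 mm. Grey upright handle in the middle: 26 mm along x, 12 mm thick along y, top 62 mm above the underside; grip across its thickness (fingers closing along y). Origin: centre of the underside, below the handle; z up.
- agate_tray_pocket (a point): Centre of the floor of that tray's ball cup: 40 mm from the handle along the tray's +x, 5 mm above the underside. Cup 28 mm wide inside, rim only 3 mm above its floor: the ball rolls out if the tray tips beyond about 40 degrees or is jerked.
- agate_tray_grip (a point): Good grip point on that tray's handle: its middle, 45 mm above the underside.
- agate_center (a point): Centre of the orange agate ball, 24 mm across, loose in the agate tray's cup (up to 5 mm free play).
- zirconia_tray: An identical tray holding the white ball; to be left alone. The two trays may lie in each other's place.
- zirconia_center (a point): Centre of the white zirconia ball, 24 mm across, loose in the other tray's cup.
- reagent_bottle: Glass bottle with blue cap, 70 mm across, 150 tall, a bystander. Origin at the centre of its underside.
- powder_tub: White tub with blue lid, 90 mm across, 120 tall, a bystander. Origin at the centre of its underside.
- tip_box: Blue and yellow pipette tip box 85 x 120 x 75 mm, a bystander. Origin at the centre of its underside.
- beaker: Glass beaker 70 mm across, 85 tall, a bystander. Origin at the centre of its underside.
- tube_rack: Green tube rack 70 x 200 mm with capped tubes, 107 mm tall, a bystander. Origin at the centre of its underside.

How it is judged (in metres and radians):
On the way, in this order (a step that is already met when the one before it is completed fails the run):
1. the slide's pointer is kept within 6 mm of the yellow mark for 1 s (x of pointer in the frame of mark_line between -0.006 and 0.006 m), for 1 s.
2. the slide is back home (under 5 mm) (value of joint timer_slide below 0.005 m), for 0.2 s.
3. the agate tray is held by the fingers, lifted at least 40 mm (height (world z) of agate_tray above 0.04 m and contact force between agate_tray and the fingers above 1 N), for 0.2 s.
At the end, for the whole second after the job is handed in: Fingers hold the agate tray still, level (7 degrees), ball in cup; cup within 20 mm of the window centre from above, underside 50 to 100 mm above the glass, clear of the imager; slide home (5 mm); other tray within 20 mm, its ball within 25, bystanders within 30 mm of their starts (horizontal distance between agate_tray_pocket and window below 0.02 m and z of agate_tray in the frame of window between 0.05 and 0.1 m and angle between agate_tray's own z axis and vertical below 0.12 rad and linear speed of agate_tray below 0.02 m/s and angular speed of agate_tray below 0.15 rad/s and contact force between agate_tray and the fingers above 1 N and contact force between agate_tray and imager below 0.1 N and distance between agate_center and agate_tray_pocket below 0.018 m and value of joint timer_slide below 0.005 m and distance of zirconia_tray from where it was at the start of the episode below 0.02 m and distance of zirconia_center from where it was at the start of the episode below 0.025 m and distance of each of reagent_bottle, powder_tub, tip_box, beaker, tube_rack from where it was at the start of the episode below 0.03 m); the arm keeps its last pose, push and grip.
It fails at once if the orange ball leaves its cup (distance between agate_center and agate_tray_pocket above 0.022 m).
It fails at once if the other tray or its white ball is moved by more than 20 mm (distance of zirconia_tray from where it was at the start of the episode above 0.02 m or distance of zirconia_center from where it was at the start of the episode above 0.025 m).
It fails at once if a bystander on the bench is moved by more than 30 mm or tipped over (distance of any of reagent_bottle, powder_tub, tip_box, beaker, tube_rack from where it was at the start of the episode above 0.03 m or angle between any of reagent_bottle, powder_tub, tip_box, beaker, tube_rack's own z axis and vertical above 0.4 rad).
It also fails if it takes over 64 s, if anything falls off the work surface, if the arm or the gripper's body presses on something with over 40 N, if the wrist force passes 120 N, or if a joint passes its speed limit or range.

## Robot

A 7-joint arm with a two-finger parallel gripper is mounted at the origin on the work surface. World frame = base frame: x ahead of the robot, y to its left, z up, the work surface at z = 0. Lengths are in mm, angles in rad, forces in N, time in s.
With the tool pointing down it reaches from about 425 to 950 mm from the base axis. Payload 4.7 kg.
Tool frame: the origin (TCP) lies at the very end of the fingers, on their centre line; the grasp point (between the pads) lies 19 mm behind it; z points along the fingers, y is the line along which they close (so a half turn about z gives the same grasp; the last joint's range is limited). The gripper opens to 87 mm and grips with 3 to 60 N. Pads are 19 mm wide; open, the fingers measure 117 mm over their backs; the gripper's body (75 mm by 190 mm) begins 51 mm behind the grasp point.
Start: joints at [-1.318, 0.469, -0.049, 1.532, 0.024, 1.141, -0.082], TCP at [187.666, 648.406, 222.573] pointing down, gripper open.
Joint ranges: [-2.59, 2.59], [-0.33, 1.99], [-1.39, 1.29], [0.1, 2.45], [-1.04, 4.18], [0.21, 1.99], [-2.66, 2.66]. Speed limits (rad/s): [2.57, 2.57, 3.14, 3.14, 3.14, 3.14, 3.14].

## Interface

Orientations are given as a unit quaternion [w, x, y, z].
In Python, from station import robot, vision gives the robot as it stands. The module is installed in compiled form; this text tells all that it offers.
- The arm moves only by the shell command python3 -m inch 'ROWS' [FORCE]. ROWS is JSON, a list of rows, each a list of 7 numbers: the shift along the tool's x, y, z in mm, then the turn, a rotation vector about the tool's x, y, z in rad, then the opening, from 0 (shut) to 1 (fully open). In form: [[x, y, z, ax, ay, az, gripper], ...]. A call has 1 to 10 rows; each row is the pose to reach, as a shift and turn from the pose commanded when the call began, along the tool's axes at that moment; what a row does not reach only later rows make up. A row lasts 1/12 s, in which the tool goes at most 41.7 mm and 7.16 degrees, less where a joint would pass 70% of its speed; a pose out of reach is approached as far as the arm can. A call with a gripper value outside its range is refused whole. The fingers move at their own pace and stop on an object; FORCE is the grip in N (left out, the last holds). Time passes only in rows, so rows that repeat a pose let the fingers close. It gives the time, the measured TCP pose, the force, the opening and the grip force at its end, in the units of the state.
- robot.observe(): the state, without advancing time (a new reading comes with each control period).
- vision.capture(name): name is "scene" or "top"; returns a dict with "frame" (400x640x3 uint8, red, green, blue), "fx", "fy", "cx", "cy" (pixels), "world_to_cam" (4x4, takes a point from world to camera coordinates). Camera axes: x right, y down, z forward; pixel columns grow to the right and rows downward; lengths in mm; the calibration is good to about 2 mm. A picture is of the moment at which its call begins. There is no depth.
- robot.job_done(): hands the job in; it is judged then, once.
The state is a dict: "time": time; "joints": joint angles; "qd": joint speeds; "tau": joint torques, N m; "tool_pos": TCP position; "orientation": TCP orientation; "contact_force": force on the tool from outside, world axes, zero at the start; "wrist_torque": the same for the moment, N m; "opening": finger opening in mm; "grip_force": force on a finger pad.
Only numpy, scipy, OpenCV 4.12 (cv2) and the standard library are available. Lean on these libraries where they do the work, as an engineer would, in place of code of your own. Each camera call takes 0.05 s, during which the arm holds its last target. There are 200 camera calls.

## Working session

There is one attempt and no reset: what is moved stays moved. The work goes in short steps, Python scripts to look and compute and a shell command to move; the robot and the scene stay as the last step left them, time stands still between calls to the robot, and variables do not carry over. Pictures are saved under pics/ and viewed, at most 10 in all, crops included, and the job is handed in when it is done.

```bash
mkdir -p pics; python3 - <<'E'
from station import robot, vision
import cv2, numpy as np, pickle
d={}
for n in("top","scene"):
    c=vision.capture(n);d[n]=c
    cv2.imwrite(f"pics/{n}0.png",cv2.cvtColor(c["frame"],cv2.COLOR_RGB2BGR))
    print(n,c["fx"],c["fy"],c["cx"],c["cy"],np.round(c["world_to_cam"],3).tolist())
pickle.dump(d,open("c0.pkl","wb"))
s=robot.observe();print(s["time"],s["tool_pos"],s["orientation"],s["opening"])
E
```

```text
top 363.1451520747228 363.1451520747228 314.1515088214032 200.98826650335738 [[0.022, -1.0, 0.004, -53.526], [-0.999, -0.023, -0.038, 539.37], [0.038, -0.003, -0.999, 1057.579], [0.0, 0.0, 0.0, 1.0]]
scene 365.84331091631617 365.84331091631617 322.75523337795386 196.57905406321447 [[-0.143, 0.99, -0.007, 146.421], [0.577, 0.078, -0.813, -230.467], [-0.804, -0.121, -0.582, 1595.181], [0.0, 0.0, 0.0, 1.0]]
0.1 [187.56163347 647.87448704 221.60981451] [-8.05636490e-05  1.40416437e-01  9.90092158e-01 -8.57891890e-04] 86.99877748600429
```

View pics/top0.png

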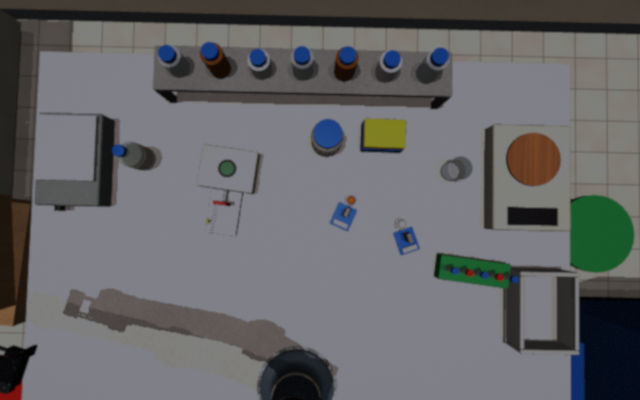

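View pics/scene0.png

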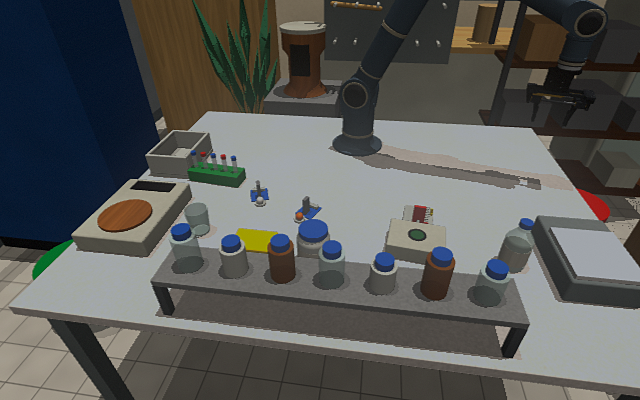

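Top view: imager at about (228,168), with its slide pointing down the image. The agate tray is near (345,215) with the orange ball at (351,200); the other tray is near (406,240). I'll crop in for the detail.

```bash
python3 - <<'E'
import cv2
i=cv2.imread("pics/top0.png")
a=cv2.resize(i[140:245,190:270],None,fx=5,fy=5,interpolation=cv2.INTER_CUBIC)
b=cv2.resize(i[190:255,325:385],None,fx=6,fy=6,interpolation=cv2.INTER_CUBIC)
b=cv2.copyMakeBorder(b,0,a.shape[0]-b.shape[0],0,0,cv2.BORDER_CONSTANT)
cv2.imwrite("pics/crop1.png",cv2.convertScaleAbs(cv2.hconcat([a,b]),alpha=1.3))
E
```

```text
(no output)
```

View pics/crop1.png

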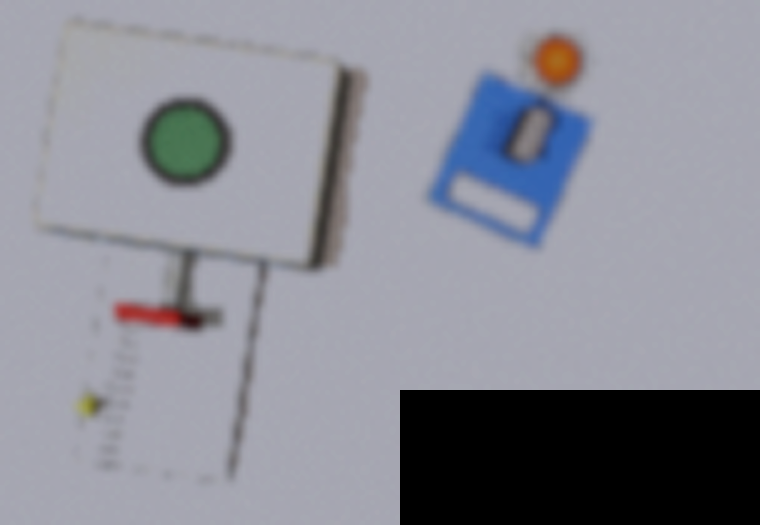

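The crop shows the window at full-frame (227,168.4), the mark at (207.6,220.8) and the pointer's left end at about (213.5,202.3). The tray's ball is at (351,200.2) and its plate corners are clear. Next I fit both poses.

```bash
cat > h.py <<'E'
import numpy as np, cv2, pickle
from scipy.optimize import least_squares
def proj(c,P):
    P=np.atleast_2d(P);q=P@c["world_to_cam"][:3,:3].T+c["world_to_cam"][:3,3]
    return np.c_[c["fx"]*q[:,0]/q[:,2]+c["cx"],c["fy"]*q[:,1]/q[:,2]+c["cy"]]
def back(c,uv,z):
    R=c["world_to_cam"][:3,:3];t=c["world_to_cam"][:3,3]
    d=R.T@np.array([(uv[0]-c["cx"])/c["fx"],(uv[1]-c["cy"])/c["fy"],1]);o=-R.T@t
    return o+d*(z-o[2])/d[2]
def w(p,L):
    L=np.array(L,float);a=p[2];R=np.array([[np.cos(a),-np.sin(a)],[np.sin(a),np.cos(a)]])
    return np.c_[L[:,:2]@R.T+p[:2],L[:,2]]
def inv(p,X):
    a=p[2];return np.array([[np.cos(a),np.sin(a)],[-np.sin(a),np.cos(a)]])@(np.array(X[:2])-p[:2])
def fit(c,L,uv,p0):
    r=least_squares(lambda p:(proj(c,w(p,L))-uv).ravel(),p0,x_scale=[10,10,.1]);return r.x,r.fun.reshape(-1,2)
def cen(c,box,lo,hi):
    x0,y0,x1,y1=box;h=cv2.cvtColor(c["frame"][y0:y1,x0:x1],cv2.COLOR_RGB2HSV)
    m=cv2.inRange(h,lo,hi);y,x=np.nonzero(m);return np.array([x.mean()+x0,y.mean()+y0]),len(x),(x.min()+x0,x.max()+x0,y.min()+y0,y.max()+y0)
E
python3 - <<'E'
from h import *
d=pickle.load(open("c0.pkl","rb"));c=d["top"]
uv=np.array([[185,142],[67,20],[342,65],[35,228],[318,270]])/5+[190,140]-.4
p,r=fit(c,[[0,0,50],[60,80,50],[60,-80,50],[-60,80,50],[-60,-80,50]],uv,[620,240,0]);print("imager",p,np.round(r,1).tolist())
win=cen(c,(215,155,240,180),(45,90,40),(85,255,255));print("win",win,back(c,win[0],50))
red=cen(c,(205,195,240,210),(0,150,60),(8,255,255));print("red",red)
yel=cen(c,(200,212,215,228),(22,120,60),(35,255,255));print("yel",yel)
for z in(18,29,34):print("mark",z,inv(p,back(c,yel[0],z)))
u=np.array([117,313])/5+[190,140]-.4;print("ptr",inv(p,back(c,u,18)))
print("padtop pred px",proj(c,w(p,[[-100,0,78],[-100,31,18],[-100,18,78],[-100,-18,78]])))
ball=cen(c,(340,192,360,208),(5,130,80),(18,255,255));print("ball",ball,back(c,ball[0],17))
uv=np.array([[487-400,72],[593-400,122],[540-400,247],[430-400,200]])/6+[325,190]-.4
L=[[35,30,4],[35,-30,4],[-35,-30,4],[-35,30,4]]
t,r=fit(c,L,uv,[500,-90,0]);print("tray",t,np.round(r,1).tolist(), "ball local",inv(t,back(c,ball[0],17)))
s=d["scene"]
print("scene pred: win,paddle top,ptr,tray grip,ball",np.round(proj(s,np.r_[w(p,[[0,0,50],[-100,0,78],[-100,31,18]]),w(t,[[0,0,62],[40,0,17]])]),1).tolist())
print(cen(s,(405,225,430,245),(45,90,30),(85,255,255)),cen(s,(290,205,310,225),(5,130,80),(18,255,255)),cen(s,(395,200,440,225),(0,150,60),(8,255,255)))
E
```

```text
imager [ 6.25436034e+02  2.06717166e+02 -1.21644432e-01] [[0.9, 0.6], [-0.1, 0.1], [0.5, -0.8], [-0.3, 0.2], [-1.0, -0.1]]
win (array([226.63636364, 167.79090909]), 110, (np.int64(221), np.int64(232), np.int64(162), np.int64(173))) [627.57793536 209.18983963  50.        ]
red (array([220.68181818, 202.54545455]), 22, (np.int64(214), np.int64(225), np.int64(202), np.int64(204)))
yel (array([207.5, 220.5]), 4, (np.int64(207), np.int64(208), np.int64(220), np.int64(221)))
mark 18 [-155.39505969   42.37769702]
mark 29 [-154.76460374   39.26037411]
mark 34 [-154.47803286   37.84340916]
ptr [-100.45120737   34.76183063]
padtop pred px [[219.55001612 203.10543657]
 [214.3003574  202.23229762]
 [213.07516954 202.16519802]
 [226.02514128 204.04571557]]
ball (array([350.78947368, 199.84210526]), 38, (np.int64(348), np.int64(354), np.int64(197), np.int64(203))) [ 545.95965289 -148.34963338   17.        ]
tray [ 4.97393218e+02 -1.28640541e+02 -3.94477510e-01] [[-0.3, -0.2], [0.6, -0.4], [-0.0, 0.5], [-0.3, 0.1]] ball local [52.41112483  0.46995332]
scene pred: win,paddle top,ptr,tray grip,ball [[414.7, 233.9], [418.2, 205.5], [425.6, 222.6], [306.4, 195.4], [300.0, 213.0]]
(array([416.86764706, 234.42647059]), 68, (np.int64(411), np.int64(423), np.int64(231), np.int64(238))) (array([298.94117647, 215.14705882]), 34, (np.int64(296), np.int64(302), np.int64(212), np.int64(218))) (array([421.0952381 , 209.47619048]), 21, (np.int64(415), np.int64(426), np.int64(205), np.int64(223)))
```

The imager is at about (626.5,208) with yaw −0.12, and the mark is about 54.5 mm out. The tray plate spans −48 to 22 mm, which puts the tray origin at about (509,−134) with yaw −0.39. Moving above the paddle now, fingers part-open so they clear the box.

```bash
python3 -m inch '[[-445,-317,40,0,0,1.41,0.35],[-445,-317,40,0,0,1.41,0.35],[-445,-317,40,0,0,1.41,0.35],[-445,-317,40,0,0,1.41,0.35],[-445,-317,40,0,0,1.41,0.35],[-445,-317,40,0,0,1.41,0.35],[-445,-317,40,0,0,1.41,0.35],[-445,-317,40,0,0,1.41,0.35],[-445,-317,40,0,0,1.41,0.35],[-445,-317,40,0,0,1.41,0.35]]' 20
cat > st.py <<'E'
# usage: st.py x y z [toolY_deg] -> shift in tool axes from measured pose
import sys,numpy as np
from station import robot
from scipy.spatial.transform import Rotation as R
s=robot.observe();q=s["orientation"];r=R.from_quat([*q[1:],q[0]]);M=r.as_matrix()
print("t",round(s["time"],2),"pos",s["tool_pos"].round(1) if hasattr(s["tool_pos"],"round") else s["tool_pos"],"yaw(toolY)",np.degrees(np.arctan2(M[1,1],M[0,1])).round(2),"z",M[:,2].round(4),"open",round(s["opening"],1),"F",np.round(s["contact_force"],1),"grip",round(s["grip_force"],1))
if len(sys.argv)>3:
    print("shift",(M.T@(np.array([float(v) for v in sys.argv[1:4]])-s["tool_pos"])).round(1))
if len(sys.argv)>4:
    a=np.radians(float(sys.argv[4]));y=np.array([np.cos(a),np.sin(a),0]);z=np.array([0,0,-1.]);x=np.cross(y,z)
    print("turn",(R.from_matrix(M.T@np.c_[x,y,z]).as_rotvec()).round(4))
E
python3 st.py 527 220 130 -6.97
```

```text
time: 0.93
tool_pos: [446.3, 320.8, 191.9]
orientation: [-0.0, 0.695, 0.719, -0.0]
contact_force: [0.9, 0.1, -1.1]
opening: 32.7
grip_force: 0.0
t 0.93 pos [446.3 320.8 191.9] yaw(toolY) 1.89 z [-4.e-04  0.e+00 -1.e+00] open 32.7 F [ 0.9  0.1 -1.1] grip 0.0
shift [-103.4   77.3   61.8]
turn [-0.0004 -0.      0.1546]
```

```bash
python3 -m inch '[[-35,26,20,0,0,0.08,0.35],[-69,52,40,0,0,0.15,0.35],[-103,77,62,0,0,0.15,0.35],[-103,77,62,0,0,0.15,0.35],[-103,77,62,0,0,0.15,0.35],[-103,77,62,0,0,0.15,0.35]]'
python3 st.py 527 220 48 -6.97
python3 - <<'E'
from station import vision
import cv2
c=vision.capture("top");d=vision.capture("scene")
f=lambda c,x,y:cv2.resize(cv2.cvtColor(c["frame"][y:y+100,x:x+100],cv2.COLOR_RGB2BGR),None,fx=4,fy=4,interpolation=cv2.INTER_CUBIC)
cv2.imwrite("pics/a.png",cv2.convertScaleAbs(cv2.hconcat([f(c,180,150),f(d,370,150)]),alpha=1.4))
E
```

```text
time: 1.43
tool_pos: [526.5, 221.8, 129.3]
orientation: [-0.0, 0.746, 0.666, -0.001]
contact_force: [0.2, 0.6, -0.0]
opening: 30.7
grip_force: 0.0
t 1.43 pos [526.5 221.8 129.3] yaw(toolY) -6.49 z [-1.7e-03 -8.0e-04 -1.0e+00] open 30.7 F [ 0.2  0.6 -0. ] grip 0.0
shift [-1.7  0.8 81.3]
turn [-0.0016  0.001   0.0084]
```

View pics/a.png

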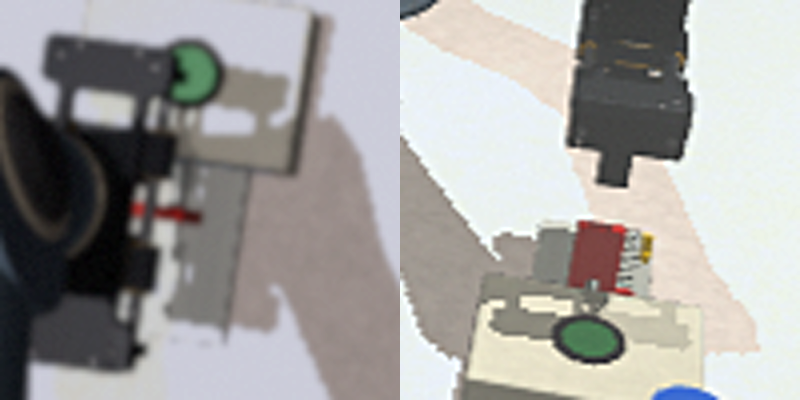

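Scene crop: the finger is directly above the red paddle, column about 423 against 420. Top crop: the paddle at row 212 lies midway between the pads at rows 155 and 265. Descending and closing.

```bash
python3 -m inch '[[-1,0,20,0,0,0.008,0.35],[-1,0,40,0,0,0.008,0.35],[-1,0,60,0,0,0.008,0.35],[-1,0,74,0,0,0.008,0.35],[-1,0,81,0,0,0.008,0.35],[-1,0,81,0,0,0.008,0.35],[-1,0,81,0,0,0.008,0.35]]'; python3 st.py 527 220 48 -6.97
python3 -m inch '[[0,0,0,0,0,0,0],[0,0,0,0,0,0,0],[0,0,0,0,0,0,0],[0,0,0,0,0,0,0],[0,0,0,0,0,0,0],[0,0,0,0,0,0,0]]' 25;python3 st.py
```

```text
time: 2.12
tool_pos: [526.5, 223.1, 49.7]
orientation: [-0.0, 0.747, 0.664, 0.001]
contact_force: [-0.1, 0.3, 0.5]
opening: 30.2
grip_force: 0.0
t 2.12 pos [526.5 223.1  49.7] yaw(toolY) -6.72 z [ 6.e-04  9.e-04 -1.e+00] open 30.2 F [-0.1  0.3  0.5] grip 0.0
shift [-3.   0.8  1.7]
turn [ 0.0005 -0.001   0.0044]
time: 2.62
tool_pos: [526.9, 222.0, 49.7]
orientation: [-0.0, 0.748, 0.664, 0.0]
contact_force: [-0.3, -0.6, 4.5]
opening: 9.9
grip_force: 25.0
t 2.62 pos [526.9 222.   49.7] yaw(toolY) -6.84 z [ 6.e-04  8.e-04 -1.e+00] open 9.9 F [-0.3 -0.6  4.5] grip 25.0
```

```bash
python3 -m inch '[[0,-5,0,0,0,0,0],[0,-11,0,0,0,0,0],[0,-17,0,0,0,0,0],[0,-23,0,0,0,0,0],[0,-29,0,0,0,0,0],[0,-35,0,0,0,0,0],[0,-41,0,0,0,0,0],[0,-47,0,0,0,0,0],[0,-52,0,0,0,0,0],[0,-54.5,0,0,0,0,0]]' >/dev/null; python3 -m inch '[[0,0,0,0,0,0,0],[0,0,0,0,0,0,0]]'; python3 st.py
python3 - <<'E'
from station import vision
from h import *
c=vision.capture("top");d=vision.capture("scene");pickle.dump({"top":c,"scene":d},open("c1.pkl","wb"))
f=lambda c,x,y:cv2.resize(cv2.cvtColor(c["frame"][y:y+66,x:x+66],cv2.COLOR_RGB2BGR),None,fx=6,fy=6,interpolation=cv2.INTER_CUBIC)
cv2.imwrite("pics/b.png",cv2.convertScaleAbs(cv2.hconcat([f(c,185,180),f(d,390,170)]),alpha=1.4))
p=np.array([626.5,208,-.1216])
for x in(-150,-154.5,-160):print(x,proj(c,w(p,[[x,31,18],[x,39,29]])).round(1).tolist(),proj(d,w(p,[[x,31,18],[x,39,18],[x,39,29]])).round(1).tolist())
E
```

```text
time: 3.62
tool_pos: [473.1, 228.7, 49.7]
orientation: [0.0, 0.748, 0.664, 0.001]
contact_force: [3.5, -0.3, 5.4]
opening: 9.9
grip_force: 25.0
t 3.62 pos [473.1 228.7  49.7] yaw(toolY) -6.81 z [ 0.0023  0.001  -1.    ] open 9.9 F [ 3.5 -0.3  5.4] grip 25.0
-150 [[211.2, 218.8], [207.4, 218.5]] [[426.7, 213.1], [429.3, 213.5], [429.9, 210.8]]
-154.5 [[211.0, 220.4], [207.2, 220.0]] [[426.8, 212.3], [429.4, 212.7], [429.9, 209.9]]
-160 [[210.7, 222.3], [206.9, 221.9]] [[426.9, 211.2], [429.4, 211.6], [430.0, 208.9]]
```

View pics/b.png

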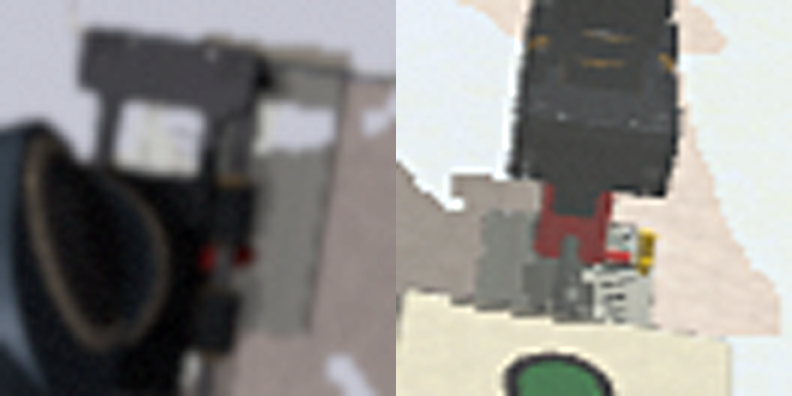

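Scene crop: red pointer tip at full-frame (427.7,212.8), and the yellow tab is beside it at (431.7,211.8). They are nearly level. I'll do a subpixel check on both.

```bash
python3 - <<'E'
from h import *
d0=pickle.load(open("c0.pkl","rb"));d1=pickle.load(open("c1.pkl","rb"))
def soft(c,box,kind):
    x0,y0,x1,y1=box;f=c["frame"][y0:y1,x0:x1].astype(float)
    w=(np.minimum(f[...,0],f[...,1])-f[...,2]) if kind=="y" else f[...,0]-np.maximum(f[...,1],f[...,2])
    w=np.clip(w-15,0,None);Y,X=np.mgrid[y0:y1,x0:x1];print(kind,round((w*X).sum()/w.sum(),2),round((w*Y).sum()/w.sum(),2));print(w.astype(int))
soft(d0["top"],(203,216,212,226),"y")
soft(d0["top"],(210,198,228,208),"r")
soft(d1["scene"],(428,206,435,217),"y")
soft(d1["scene"],(422,208,432,217),"r")
soft(d0["scene"],(420,200,434,226),"y")
soft(d0["scene"],(420,216,432,226),"r")
E
```

```text
y 207.0 220.68
[[ 0  0  0  0  0  0  0  0  0]
 [ 0  0  0  0  0  0  0  0  0]
 [ 0  0  0  0  0  0  0  0  0]
 [ 0  0  0  0 16 11  0  0  0]
 [ 0  0  1 22 39 29  0  0  0]
 [ 0  0  8 31 45 31  0  0  0]
 [ 0  0  0 13 27 13  0  0  0]
 [ 0  0  0  0  0  0  0  0  0]
 [ 0  0  0  0  0  0  0  0  0]
 [ 0  0  0  0  0  0  0  0  0]]
r 219.4 202.55
[[ 0  0  0  0  0  0  0  0  0  0  0  0  0  0  0  0  0  0]
 [ 0  0  0  0  0  0  0  0  0  0  0  0  0  0  0  0  0  0]
 [ 0  0  0  5 11  8  3  0  0  0  0  0  0  0  0  0  0  0]
 [ 0  0  0 33 53 52 46 38 29 21 16 14 15 13  7  1  0  0]
 [ 0  0  1 41 68 72 70 68 66 62 61 59 59 57 51 36  7  0]
 [ 0  0  0 21 44 54 55 57 60 63 67 71 71 73 72 59 27  7]
 [ 0  0  0  0  4 11 12 14 19 25 35 44 50 55 55 44 18  6]
 [ 0  0  0  0  0  0  0  0  0  0  0  3  7 10 11  7  0  0]
 [ 0  0  0  0  0  0  0  0  0  0  0  0  0  0  0  0  0  0]
 [ 0  0  0  0  0  0  0  0  0  0  0  0  0  0  0  0  0  0]]
y 431.24 211.23
[[ 0  0  0  0  0  0  0]
 [ 0  0  0  0  0  0  0]
 [ 0  0 15 51 31  0  0]
 [ 0  0  8 46 50 28  0]
 [ 0  0 12 36 35  0  0]
 [ 0  0  5 30 33  0  0]
 [ 0  0 16 28 34  0  0]
 [ 0  2 26 92 
[... 1652 characters left out ...]
[  0   0   0   0   0   0   0   0   0   0   0   0   0   0]
 [  0   0   0   0   0   0   0   0   0   0   0   0   0   0]
 [  3   0   0   0   0   0   0   0   0   0   0   0   0   0]
 [  2   2   1   2   1   0   2   0   0   1   0   0   0   0]
 [  1   0   2   2   1   2   2   2   3   2   1   4   3   0]]
r 423.3 220.26
[[19 19 21 21 27  0  0  0  0  0  0  0]
 [20 19 19 22 23  0  0  0  0  0  0  0]
 [20 20 21 22  2  0  0  0  0  0  0  0]
 [21 19 19 23  0  0  0  0  0  0  0  0]
 [17 20 19 31  0  0  0  0  0  0  0  0]
 [19 22 21 24  0  0  0  0  0  0  0  0]
 [18 24 23 34 73 73 88 35  0  0  0  0]
 [ 0  0  0  2 13 28 36 43 25  0  0  0]
 [ 0  0  0  0  0  0  0  0  0  0  0  0]
 [ 0  0  0  0  0  0  0  0  0  0  0  0]]
```

Top view puts the mark about 56.5 mm out, and the scene view agrees to a few mm. I'll pull 2 mm more and hold for about 2.3 s.

```bash
R='x'; python3 -m inch '[[0,-1,0,0,0,0,0],[0,-2,0,0,0,0,0],[0,-2,0,0,0,0,0],[0,-2,0,0,0,0,0],[0,-2,0,0,0,0,0],[0,-2,0,0,0,0,0],[0,-2,0,0,0,0,0],[0,-2,0,0,0,0,0],[0,-2,0,0,0,0,0],[0,-2,0,0,0,0,0]]' >/dev/null
python3 -m inch '[[0,0,0,0,0,0,0],[0,0,0,0,0,0,0],[0,0,0,0,0,0,0],[0,0,0,0,0,0,0],[0,0,0,0,0,0,0],[0,0,0,0,0,0,0],[0,0,0,0,0,0,0],[0,0,0,0,0,0,0],[0,0,0,0,0,0,0],[0,0,0,0,0,0,0]]' >/dev/null
python3 -m inch '[[0,0,0,0,0,0,0],[0,0,0,0,0,0,0],[0,0,0,0,0,0,0],[0,0,0,0,0,0,0],[0,0,0,0,0,0,0],[0,0,0,0,0,0,0],[0,0,0,0,0,0,0],[0,0,0,0,0,0,0],[0,0,0,0,0,0,0],[0,0,0,0,0,0,0]]'
python3 st.py 526.9 222 49.7
```

```text
time: 6.22
tool_pos: [471.4, 228.8, 49.6]
orientation: [0.0, 0.748, 0.664, 0.001]
contact_force: [4.6, 0.4, 5.6]
opening: 9.9
grip_force: 25.0
t 6.22 pos [471.4 228.8  49.6] yaw(toolY) -6.82 z [ 2.3e-03  9.0e-04 -1.0e+00] open 9.9 F [4.6 0.4 5.6] grip 25.0
shift [-0.2 56.   0.1]
```

```bash
python3 -m inch '[[0,6,0,0,0,0,0],[0,14,0,0,0,0,0],[0,22,0,0,0,0,0],[0,30,0,0,0,0,0],[0,38,0,0,0,0,0],[0,46,0,0,0,0,0],[0,52,0,0,0,0,0],[0,56,0,0,0,0,0],[0,56,0,0,0,0,0],[0,56,0,0,0,0,0]]' >/dev/null
python3 -m inch '[[0,0,0,0,0,0,0.35],[0,0,0,0,0,0,0.35],[0,0,0,0,0,0,0.35],[0,0,0,0,0,0,0.35],[0,0,0,0,0,0,0.35],[0,0,0,0,0,0,0.35]]'
python3 -m inch '[[0,0,-20,0,0,0,0.35],[0,0,-50,0,0,0,0.35],[0,0,-80,0,0,0,0.35],[0,0,-110,0,0,0,0.35],[0,0,-140,0,0,0,0.35],[0,0,-140,0,0,0,0.35]]'
python3 - <<'E'
from station import vision
from h import *
c=vision.capture("scene")
f=c["frame"][216:226,420:432].astype(int);print(np.clip(f[...,0]-np.maximum(f[...,1],f[...,2])-15,0,None)[5:9])
d=pickle.load(open("c0.pkl","rb"));t=[509.4,-133.6,-.3945]
print(proj(d["top"],w(t,[[0,0,62],[13,0,62],[-13,0,62],[40,0,17]])).round(1).tolist(),proj(d["scene"],w(t,[[0,0,62],[0,0,45],[40,0,17],[13,0,62],[-13,0,62]])).round(1).tolist())
z=cv2.cvtColor(d["scene"]["frame"][180:235,280:340],cv2.COLOR_RGB2BGR);g=cv2.cvtColor(d["top"]["frame"][190:235,325:385],cv2.COLOR_RGB2BGR)
z=cv2.resize(z,(480,440),interpolation=cv2.INTER_CUBIC);g=cv2.resize(g,None,fx=5,fy=5,interpolation=cv2.INTER_CUBIC);g=cv2.copyMakeBorder(g,0,440-g.shape[0],0,0,cv2.BORDER_CONSTANT)
cv2.imwrite("pics/c.png",cv2.hconcat([z,g]))
E
python3 st.py 509.4 -133.6 190 67.4
```

```text
time: 7.55
tool_pos: [525.3, 221.7, 48.6]
orientation: [-0.0, 0.748, 0.664, -0.001]
contact_force: [0.2, -0.6, 1.2]
opening: 29.6
grip_force: 0.0
time: 8.05
tool_pos: [529.4, 223.0, 195.1]
orientation: [0.001, 0.748, 0.664, 0.005]
contact_force: [0.7, -0.2, 0.3]
opening: 30.3
grip_force: 0.0
[[23 26 25 26  0  0  0  0  0  0  0  0]
 [20 27 26 40 81 77 77 28  0  0  0  0]
 [ 0  0  0  1 16 29 39 45 22  0  0  0]
 [ 0  0  0  0  0  0  0  0  0  0  0  0]]
[[347.0, 212.1], [348.8, 207.9], [345.1, 216.4], [351.0, 199.7]] [[304.2, 197.4], [304.4, 201.7], [297.8, 215.2], [301.9, 199.5], [306.4, 195.4]]
t 8.1 pos [527.9 222.6 192.3] yaw(toolY) -6.82 z [ 0.0056  0.0036 -1.    ] open 30.4 F [-0.6  0.3 -0.4] grip 0.0
shift [-355.9   23.9    0.9]
turn [ 7.2000e-03 -3.0000e-04 -1.2953e+00]
```

View pics/c.png

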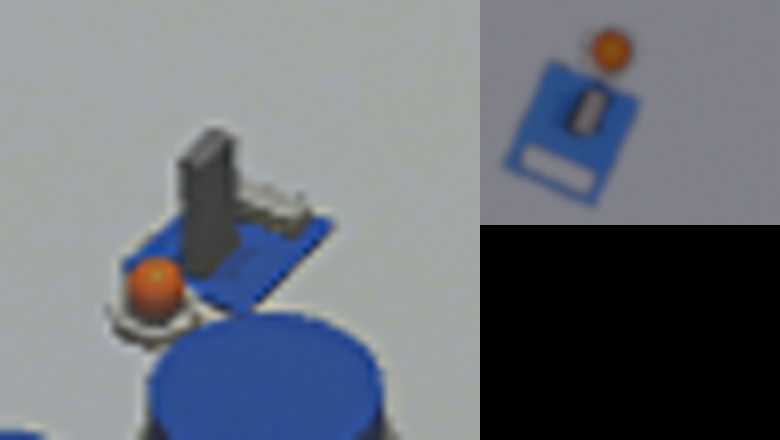

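The slide is home: pointer pixels match the start image. The handle's top is at scene (306,198.4) and top (347,211.6), within 1–2 px of prediction. Going over the tray.

```bash
python3 -m inch '[[-30,2,0,0,0,-0.1,0.7],[-356,24,0,0,0,-1.295,0.7],[-356,24,0,0,0,-1.295,0.7],[-356,24,0,0,0,-1.295,0.7],[-356,24,0,0,0,-1.295,0.7],[-356,24,0,0,0,-1.295,0.7],[-356,24,0,0,0,-1.295,0.7],[-356,24,0,0,0,-1.295,0.7],[-356,24,0,0,0,-1.295,0.7],[-356,24,0,0,0,-1.295,0.7]]' >/dev/null;python3 st.py 509.4 -133.6 100 67.4
```

```text
t 8.93 pos [ 505.6 -139.4  187.9] yaw(toolY) 59.0 z [-0.0026 -0.0016 -1.    ] open 60.9 F [-0.1 -1.1 -0.1] grip 0.0
shift [-0.4  7.1 87.9]
turn [-0.0026 -0.0016 -0.1467]
```

```bash
python3 -m inch '[[0,3,20,0,0,-0.1,0.7],[0,5,50,0,0,-0.147,0.7],[0,5,75,0,0,-0.147,0.7],[0,5,88,0,0,-0.147,0.7],[0,5,88,0,0,-0.147,0.7],[0,5,88,0,0,-0.147,0.7],[0,5,88,0,0,-0.147,0.7],[0,5,88,0,0,-0.147,0.7]]' >/dev/null;python3 st.py 509.4 -133.6 26 67.4
```

```text
t 9.6 pos [ 511.  -130.3  102. ] yaw(toolY) 67.41 z [ 1.9e-03 -1.0e-04 -1.0e+00] open 60.9 F [-0.5  0.6  0.5] grip 0.0
shift [ 0.3 -3.7 76. ]
turn [0.0006 0.0018 0.0002]
```

```bash
python3 -m inch '[[0,-2,15,0,0,0,0.7],[0,-4,35,0,0,0,0.7],[0,-4,55,0,0,0,0.7],[0,-4,68,0,0,0,0.6],[0,-4,75,0,0,0,0.5],[0,-4,76,0,0,0,0.45],[0,-4,76,0,0,0,0.4],[0,-4,76,0,0,0,0.4]]' >/dev/null;python3 st.py 509.4 -133.6 26 67.4
python3 - <<'E'
from station import vision
import cv2
c=vision.capture("scene");d=vision.capture("top")
f=lambda c,x,y:cv2.resize(cv2.cvtColor(c["frame"][y:y+64,x:x+64],cv2.COLOR_RGB2BGR),None,fx=6,fy=6,interpolation=cv2.INTER_CUBIC)
cv2.imwrite("pics/d.png",cv2.convertScaleAbs(cv2.hconcat([f(c,275,170),f(d,315,185)]),alpha=1.4))
E
```

```text
t 10.27 pos [ 509.6 -134.1   26.1] yaw(toolY) 67.41 z [ 2.1e-03 -2.0e-04 -1.0e+00] open 38.0 F [ 0.3 -0.  -0.1] grip 0.0
shift [0.4 0.3 0.1]
turn [0.0006 0.002  0.0001]
```

View pics/d.png

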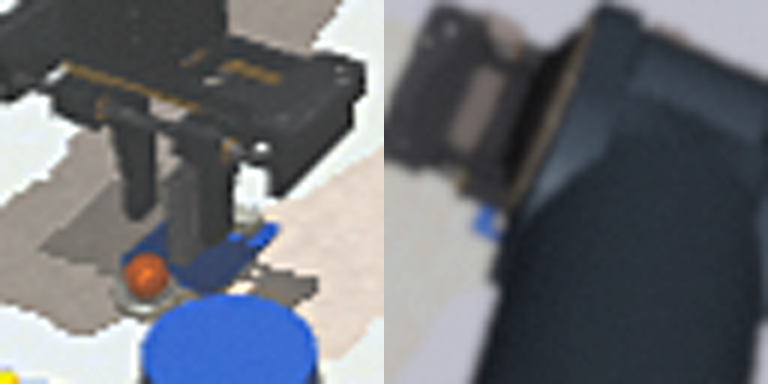

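Scene crop: the handle (about (306,205) in the full frame) stands between the two fingers (about (297,205) and (310,208)), and the ball is in its cup. Closing gently.

```bash
python3 -m inch '[[0,0,0,0,0,0,0.36],[0,0,0,0,0,0,0.32],[0,0,0,0,0,0,0.29],[0,0,0,0,0,0,0.26],[0,0,0,0,0,0,0.23],[0,0,0,0,0,0,0.2],[0,0,0,0,0,0,0.17],[0,0,0,0,0,0,0.14],[0,0,0,0,0,0,0.11],[0,0,0,0,0,0,0.08]]' 10 >/dev/null; python3 st.py
python3 -m inch '[[0,0,0,0,0,0,0],[0,0,0,0,0,0,0],[0,0,0,0,0,0,0],[0,0,0,0,0,0,0],[0,0,0,0,0,0,0]]' 30 >/dev/null; python3 st.py
```

```text
t 11.2 pos [ 508.8 -133.7   25.1] yaw(toolY) 67.42 z [ 2.e-04  2.e-04 -1.e+00] open 11.8 F [-0.1  1.4  1.7] grip 10.0
t 11.62 pos [ 508.7 -134.    25.1] yaw(toolY) 67.4 z [ 1.e-04 -0.e+00 -1.e+00] open 11.4 F [0.3 1.2 0.3] grip 30.0
```

```bash
python3 -m inch '[[0,0,-1,0,0,0,0],[0,0,-3,0,0,0,0],[0,0,-6,0,0,0,0],[0,0,-10,0,0,0,0],[0,0,-15,0,0,0,0],[0,0,-20,0,0,0,0],[0,0,-26,0,0,0,0],[0,0,-32,0,0,0,0],[0,0,-38,0,0,0,0],[0,0,-44,0,0,0,0]]' >/dev/null
python3 -m inch '[[0,0,-6,0,0,0,0],[0,0,-13,0,0,0,0],[0,0,-21,0,0,0,0],[0,0,-29,0,0,0,0],[0,0,-37,0,0,0,0],[0,0,-45,0,0,0,0],[0,0,-53,0,0,0,0],[0,0,-60,0,0,0,0],[0,0,-65,0,0,0,0],[0,0,-69,0,0,0,0]]' >/dev/null
python3 -m inch '[[0,0,-3,0,0,0,0],[0,0,-5,0,0,0,0],[0,0,-6,0,0,0,0],[0,0,-6,0,0,0,0],[0,0,-6,0,0,0,0],[0,0,-6,0,0,0,0]]' >/dev/null; python3 st.py
python3 - <<'E'
from station import vision
from h import *
c=vision.capture("scene");d=vision.capture("top")
print([cen(k,b,(5,130,80),(18,255,255)) for k,b in((c,(270,130,330,230)),(d,(320,170,380,230)))])
f=lambda c,x,y:cv2.resize(cv2.cvtColor(c["frame"][y:y+64,x:x+64],cv2.COLOR_RGB2BGR),None,fx=6,fy=6,interpolation=cv2.INTER_CUBIC)
cv2.imwrite("pics/e.png",cv2.convertScaleAbs(cv2.hconcat([f(c,270,140),f(d,325,170)]),alpha=1.4))
E
```

```text
t 13.78 pos [ 508.5 -133.9  143.8] yaw(toolY) 67.41 z [-7.e-04  1.e-04 -1.e+00] open 11.6 F [ 0.4  0.2 -1.4] grip 30.0h.py:19: RuntimeWarning: Mean of empty slice.
  m=cv2.inRange(h,lo,hi);y,x=np.nonzero(m);return np.array([x.mean()+x0,y.mean()+y0]),len(x),(x.min()+x0,x.max()+x0,y.min()+y0,y.max()+y0)
  ret = ret.dtype.type(ret / rcount)
Traceback (most recent call last):
  File "h.py", line 19, in cen
    m=cv2.inRange(h,lo,hi);y,x=np.nonzero(m);return np.array([x.mean()+x0,y.mean()+y0]),len(x),(x.min()+x0,x.max()+x0,y.min()+y0,y.max()+y0)
                                                                                                ~~~~~^^
ValueError: zero-size array to reduction operation minimum which has no identity
```

```bash
python3 - <<'E'
from station import vision
from h import *
c=vision.capture("scene");d=vision.capture("top")
f=lambda c,x,y:cv2.resize(cv2.cvtColor(c["frame"][y:y+64,x:x+64],cv2.COLOR_RGB2BGR),None,fx=6,fy=6,interpolation=cv2.INTER_CUBIC)
cv2.imwrite("pics/e.png",cv2.convertScaleAbs(cv2.hconcat([f(c,270,145),f(d,325,165)]),alpha=1.4))
print(proj(c,w([509,-134,-.3945],[[40,0,135],[0,0,120]])),proj(d,w([509,-134,-.3945],[[40,0,135]])))
E
```

```text
[[295.84140813 184.27591967]
 [303.37100193 182.11571003]] [[355.95393603 198.01181038]]
```

View pics/e.png

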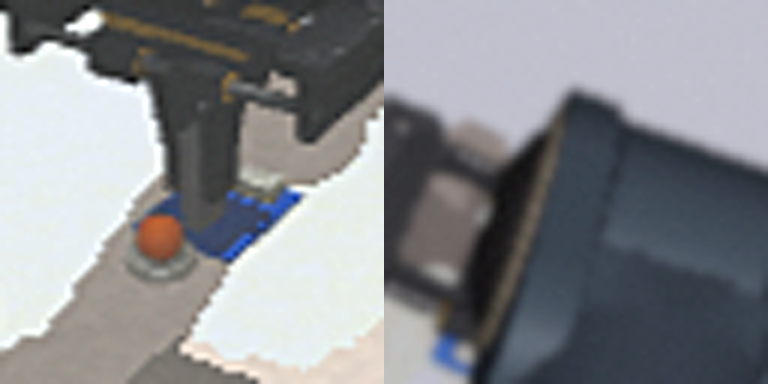

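Held level: the ball is at scene (296.7,184.7), where predicted, and the force shows the tray's 1.4 N weight. Carrying smoothly along (0.171, 0.985) in tool x,y for 366 mm.

```bash
python3 -m inch '[[0.3,1.5,0,0,0,0,0],[0.7,4,0,0,0,0,0],[1.4,8,0,0,0,0,0],[2.2,13,0,0,0,0,0],[3.2,19,0,0,0,0,0],[4.4,26,0,0,0,0,0],[5.8,34,0,0,0,0,0],[7.3,42,0,0,0,0,0],[8.9,51,0,0,0,0,0],[10.6,61,0,0,0,0,0]]' >/dev/null
python3 -m inch '[[2,12,0,0,0,0,0],[4,24,0,0,0,0,0],[6,36,0,0,0,0,0],[8,48,0,0,0,0,0],[10,60,0,0,0,0,0],[12,72,0,0,0,0,0],[14,84,0,0,0,0,0],[16,96,0,0,0,0,0],[18.5,108,0,0,0,0,0],[21,120,0,0,0,0,0]]' >/dev/null
python3 -m inch '[[2,12,0,0,0,0,0],[4,24,0,0,0,0,0],[6,36,0,0,0,0,0],[8,48,0,0,0,0,0],[10,59,0,0,0,0,0],[12,69,0,0,0,0,0],[13.5,78,0,0,0,0,0],[15,86,0,0,0,0,0],[16,93,0,0,0,0,0],[17,99,0,0,0,0,0]]' >/dev/null; python3 st.py 589.4 223.5 145 67.4
```

```text
t 16.48 pos [571.5 144.  144.1] yaw(toolY) 67.41 z [-0.  0. -1.] open 11.7 F [-0.2 -0.1 -1. ] grip 30.0
shift [14.1 80.3 -0.9]
turn [-0.     -0.      0.0002]
```

```bash
python3 -m inch '[[1,7,0,0,0,0,0],[2.5,15,0,0,0,0,0],[4.2,24,0,0,0,0,0],[6,34,0,0,0,0,0],[7.7,44,0,0,0,0,0],[9.4,54,0,0,0,0,0],[11,63,0,0,0,0,0],[12.3,71,0,0,0,0,0],[13.3,77,-1,0,0,0,0],[14,80.5,-1,0,0,0,0]]' >/dev/null
python3 -m inch '[[0,0,0,0,0,0,0],[0,0,0,0,0,0,0],[0,0,0,0,0,0,0],[0,0,0,0,0,0,0],[0,0,0,0,0,0,0],[0,0,0,0,0,0,0]]' >/dev/null; python3 st.py 589.4 223.5 145 67.4
python3 - <<'E'
from station import vision
from h import *
c=vision.capture("scene");d=vision.capture("top")
f=lambda c,x,y:cv2.resize(cv2.cvtColor(c["frame"][y:y+80,x:x+80],cv2.COLOR_RGB2BGR),None,fx=5,fy=5,interpolation=cv2.INTER_CUBIC)
cv2.imwrite("pics/f.png",cv2.convertScaleAbs(cv2.hconcat([f(c,375,170),f(d,185,120)]),alpha=1.4))
print(proj(c,[[627,208.5,50],[627,208.5,137],[590,224,120]]),proj(d,[[627,208.5,137]]))
E
```

```text
t 17.82 pos [589.4 222.6 145.2] yaw(toolY) 67.38 z [-0.  0. -1.] open 11.8 F [ 0.4 -0.4 -1.7] grip 30.0
shift [0.3 0.8 0.2]
turn [ 0.     -0.     -0.0004]
[[415.39017511 234.31030873]
 [419.92617726 210.00870173]
 [423.75869196 207.25465568]] [[218.97447916 163.70010683]]
```

View pics/f.png

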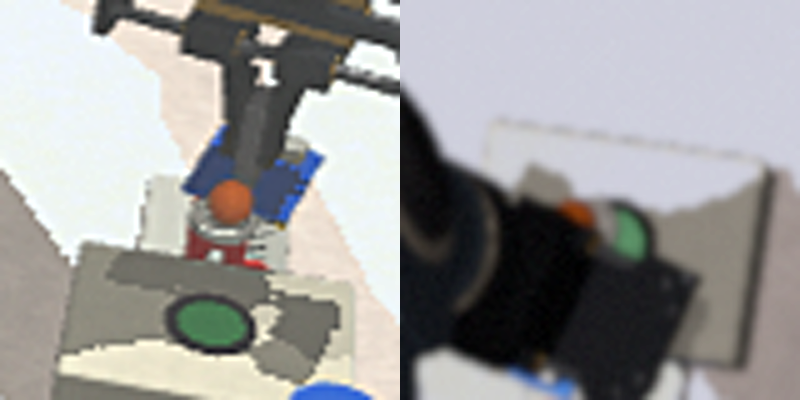

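Ball at scene (421.6,210.4), against a predicted (420 plus about 1.5 bias, 210) for centred over the window. The top view agrees at (220,162.4). The tray is level and steady with the slide home, so I'm handing in.

```bash
python3 -c "
from station import robot
print(robot.job_done())"
```

```text
the job is handed in; nothing more can be done
None
```

I held the timer slide at about 56 mm, level with the yellow mark within about 2–3 mm by camera, for just over two seconds and returned it home, then carried the agate tray to the imager and handed in with it held level, ball in cup, over the green window about 7 cm above the glass; the hand-in gave no verdict.

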